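# Fit the green test plug in the pump control box

## Robot

A 7-joint arm with a two-finger parallel gripper is mounted at the origin on the work surface. World frame = base frame: x ahead of the robot, y to its left, z up, the work surface at z = 0. Lengths are in m, angles in rad, forces in N, time in s.
With the tool pointing down it reaches from about 0.425 to 0.925 m from the base axis. Payload 6.8 kg.
Tool frame: the origin (TCP) lies between the finger pads; the fingertips stand r.tips_ahead ahead of it and the grasp point (between the pads) lies 5 mm behind it (r.tips_ahead is the distance from the TCP to the fingertips, in m); z points along the fingers, y is the line along which they close (so a half turn about z gives the same grasp; the last joint's range is limited). The gripper opens to 85 mm and grips with 20 to 120 N. Pads are 22 mm wide; open, the fingers measure 114 mm over their backs; the gripper's body (76 mm by 85 mm) begins 54 mm behind the grasp point. The pads swing forward as they close: fully open they stand 13 mm farther back than shut.
Start: joints at [1.025, 0.477, 0.022, 1.555, -0.011, 1.109, -0.083], TCP at [0.286, -0.611, 0.214] pointing down, gripper open.
Joint ranges: [-2.96, 2.96], [-0.34, 2.1], [-1.41, 1.46], [0.24, 2.44], [-1.37, 4.51], [0.17, 1.92], [-2.96, 2.96]. Speed limits (rad/s): [2.39, 2.39, 3.14, 3.14, 3.14, 3.14, 3.14].

## Interface

Orientations are given as a rotation vector (axis times angle).
In Python, from bench import r gives the robot as it stands.
- The arm moves only by the tool move_arm, never from a script. Its argument "rows" is one flat list of numbers, 4 for each row, row after row: the shift along the tool's x, y, z in cm, then the turn about the tool's z in degrees. In form: [tx, ty, tz, twist, tx, ty, tz, twist, ...]. A call has 1 to 10 rows; each row is the pose to reach, as a shift and turn from the pose commanded when the call began, along the tool's axes at that moment; what a row does not reach only later rows make up. A row lasts 1/8 s, in which the tool goes at most 62.5 mm and 10.7 degrees, less where a joint would pass 70% of its speed; a pose out of reach is approached as far as the arm can. A call with a gripper value outside its range is refused whole. "fingers" is the opening, from 0 (shut) to 1 (fully open), set as the call begins (left out, the last holds). The fingers move at their own pace and stop on an object; "newtons" is the grip in N (left out, the last holds). Time passes only in rows, so rows that repeat a pose let the fingers close. It gives the time, the measured TCP pose, the force, the opening and the grip force at its end, in the units of the state.
- r.get_obs(): the state, without advancing time (a new reading comes with each control period).
- r.grab_frame(name): name is "scene" or "top"; returns the picture (420x560x3 uint8, blue, green, red); there is no depth.
- r.camera_params(name): a dict with "fx", "fy", "cx", "cy" (pixels), "k1" (the pictures are not rectified: a ray, as slopes to the right and down, at radius r is drawn at 1 + k1 r^2 times it, then the intrinsics apply), "world_from_camera" (4x4, takes a point from camera to world coordinates). Camera axes: x right, y down, z forward; pixel columns grow to the right and rows downward; lengths in m; the calibration is good to about 2 mm. A picture is of the moment at which its call begins. camera_params takes no time and is no camera call.
- r.hand_in(): hands the job in; it is judged then, once.
The state is a dict: "clock": time; "joints": joint angles; "qvel": joint speeds; "tau": joint torques, N m; "tcp_pos": TCP position; "orientation": TCP orientation; "contact_force": force on the tool from outside, world axes, zero at the start; "moment": the same for the moment, N m; "grip_width": finger opening in m; "gripper_force": force on a finger pad.
Only numpy, scipy, OpenCV 4.12 (cv2) and the standard library are available. Lean on these libraries where they do the work, as an engineer would, in place of code of your own. Each camera call takes 0.05 s, during which the arm holds its last target. There are 200 camera calls.

## Task

The hydraulic unit is to be test-run: on the blue control box, slide the red shutter fully open, then take the green-handled plug out of its stand and push it fully home in the socket that the shutter was covering, its steel collar flush on the sloping panel, and let go of it. Leave the shutter open, and leave the black plug and the other things on the bench where they are.

Things in the scene. Friction and masses are not known exactly. Their poses are not given: they have to be found in the camera images.
- console: Fixed blue control box, 260 mm wide (its y), 170 mm deep (its x); origin at the centre of its underside. Its flat panel (170 mm up the slope, 260 mm wide) slopes at 28 degrees, rising towards the box's +x, so it faces its -x and up, roughly to the robot; lower edge 50 mm, upper edge 130 mm above the bench
- socket (a point): Centre of the brass-rimmed socket hole, on the panel face, 90 mm above the bench, 21 mm to -x and 55 mm to -y of the box's origin; hidden by the shutter at first. z: out along the hole's axis, 28 degrees from vertical; x: up the slope; y: level, the box's y. Hole 9.5 mm wide, 34 mm deep, 2 mm chamfer. Rails 7 mm high run along y, 26 mm up and down the slope from it
- shutter (a joint): Travel of the red shutter in m along the panel's +y (the socket's y): 0 covers the socket, 0.07 is fully open against its stop. Friction 1.5 N, stays where left
- shutter_tab (a point): Centre of the top of the shutter's red upright tab, axes parallel to the socket's. Tab: 10 mm thick along y, 24 mm along x, its top 33 mm above the panel face (along the socket's z). Shutter plate: 50 mm along y, 44 mm along x, top 5 mm above the panel; the tab is 10 mm to +y of the plate's centre
- stand: Aluminium plug stand, 60 mm (its x) by 130 mm (its y) by 36 mm high, fixed to the bench; origin at the centre of its underside. Two upright 10 mm holes at y = -40 and +40 mm, one plug in each, either way round
- green_plug: The plug to fit: brass pin 8 mm in diameter, 30 mm long, chamfered; steel collar 24 mm in diameter, 4 mm thick; round green handle 16 mm in diameter, 46 mm long; 60 g. Origin at the pin's tip, z along the plug to the handle. It starts upright with the collar on the stand's top (tip 6 mm, collar underside 36 mm, handle top 86 mm above the bench)
- plug_seat (a point): Centre of the underside of the green plug's collar, 30 mm up the plug from the tip; it coincides with the socket point when the plug is fully home
- black_plug: The same plug with a black handle, standing in the other hole of the stand: leave alone. Origin at the tip of its pin, z towards the handle
- bin: Empty open red parts bin, 100 x 150 x 70 mm high, loose, off to one side; leave alone. Origin at the centre of its underside
- jar: White and blue can, 66 mm in diameter, 110 mm high, loose, upright, off to one side; leave alone. Origin at the centre of its underside

How it is judged:
On the way, in this order (a step that is already met when the one before it is completed fails the run):
1. the shutter is slid fully open (over 62 of its 70 mm) (value of joint shutter above 0.062 m), for 0.2 s.
2. the green plug is fully home in the socket (distance between plug_seat and socket below 0.004 m and angle between the z axis of green_plug and the z axis of socket, either way round below 0.1 rad), for 0.2 s.
At the end, for the whole second after the job is handed in: The shutter is open by more than 62 mm (of 70); the green plug is in the socket, released and at rest, with the centre of its collar's underside within 4 mm of the socket's mouth and its axis within 0.1 rad of the socket's; the black plug and the bystanders are where they were (all of step 2 and value of joint shutter above 0.062 m and linear speed of green_plug below 0.02 m/s and contact force between the fingers and green_plug below 0.1 N); the robot touches nothing.
It fails at once if the black plug is moved by more than 15 mm (distance of black_plug from where it was at the start of the episode above 0.015 m).
It fails at once if the bin is moved by more than 30 mm (distance of bin from where it was at the start of the episode above 0.03 m).
It fails at once if the can is moved by more than 30 mm (distance of jar from where it was at the start of the episode above 0.03 m).
It also fails if it takes over 54 s, if anything falls off the work surface, if the arm or the gripper's body presses on something with over 40 N, if the wrist force passes 120 N, or if a joint passes its speed limit or range.

## Working session

There is one attempt and no reset: what is moved stays moved. The work goes in short steps, Python scripts to look and compute and a tool call to move; the robot and the scene stay as the last step left them, time stands still between calls to the robot, and variables do not carry over. Pictures are saved under pics/ and viewed, at most 10 in all, crops included, and the job is handed in when it is done.

Besides the shell and the picture viewer there is one more tool, called after "Emit:" in YAML: its name, and indented under it one key for each argument. move_arm: Moves the arm, as the interface text tells. Its arguments: {"type":"object","properties":{"rows":{"type":"array"},"fingers":{"type":"number"},"newtons":{"type":"number"}},"required":["rows"]}

```bash
mkdir -p pics; ls; python3 - <<'E'
from bench import r
import cv2,numpy as np
np.set_printoptions(precision=4,suppress=True)
for n in("scene","top"):
    cv2.imwrite(f"pics/{n}0.png",r.grab_frame(n)); print(n,r.camera_params(n))
print(r.get_obs(),r.tips_ahead)
E
```

```text
pics
scene {'fx': 403.85767139074113, 'fy': 403.85767139074113, 'cx': 278.9031746596712, 'cy': 210.637311632056, 'k1': -0.003959252765933486, 'world_from_camera': array([[-0.0224,  0.86  , -0.5097,  1.1722],
       [ 0.9997,  0.0191, -0.0118, -0.006 ],
       [-0.0004, -0.5099, -0.8602,  1.1059],
       [ 0.    ,  0.    ,  0.    ,  1.    ]])}
top {'fx': 465.85537284271135, 'fy': 465.85537284271135, 'cx': 275.4098237189655, 'cy': 210.37944752859784, 'k1': -0.0808013438139065, 'world_from_camera': array([[ 0.0124, -0.9993,  0.0348,  0.5154],
       [-0.9999, -0.0124,  0.003 ,  0.0093],
       [-0.0025, -0.0349, -0.9994,  1.4828],
       [ 0.    ,  0.    ,  0.    ,  1.    ]])}
{'clock': 0.1, 'joints': array([ 1.0249,  0.4777,  0.0223,  1.5563, -0.0115,  1.1093, -0.0831]), 'qvel': array([-0.0001, -0.0016, -0.0002, -0.0021,  0.0007,  0.0005,  0.    ]), 'tau': array([  0.005 , -59.7766,   1.6138, -28.1959,   0.0128,   0.0049,
        -0.    ]), 'tcp_pos': array([ 0.2859, -0.6108,  0.2126]), 'orientation': array([-3.0651, -0.6819,  0.0008]), 'contact_force': array([-0.8066,  0.1762,  0.7783]), 'moment': array([-0.0307,  0.0096,  0.0088]), 'gripper_force': 0.0, 'grip_width': 0.08532759486156617} 0.014
```

View pics/scene0.png

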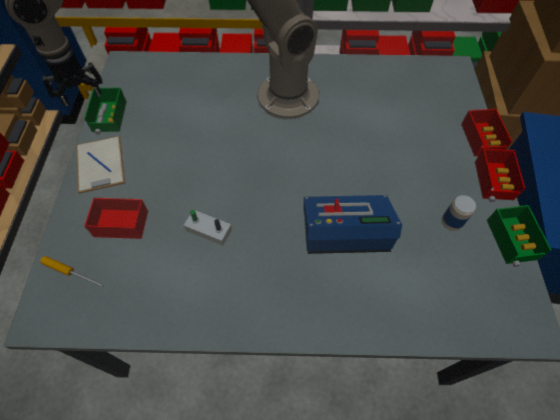

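View pics/top0.png

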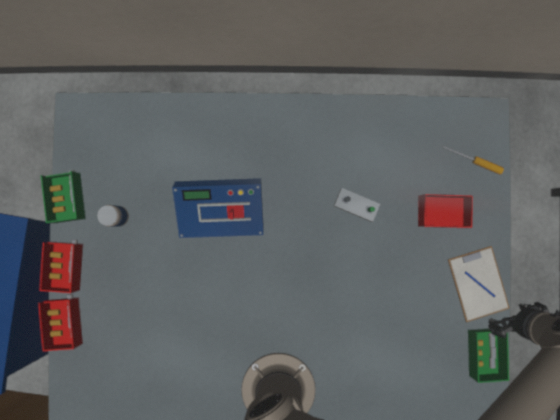

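The scene view shows the box at about (350,222), the tab at (335,207), the stand at (208,226) with the green plug at its left, and the can and bin clear of both. In the top view the box is at (219,209), the tab at (235,212), the stand at (358,205) with the green plug at (370,209). Next I enlarge them.

```bash
python3 - <<'E'
import cv2,numpy as np
s=cv2.imread("pics/scene0.png");t=cv2.imread("pics/top0.png")
c=lambda i,x,y,w,h:cv2.resize(i[y:y+h,x:x+w],(400,int(h*400/w)),interpolation=cv2.INTER_CUBIC)
a=np.hstack([c(s,295,180,110,80),c(t,165,170,110,80)]);b=np.hstack([c(s,175,195,66,50),c(t,328,180,66,50)])
cv2.imwrite("pics/crop0.png",np.vstack([a,b])[:600])
E
```

```text
(no output)
```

View pics/crop0.png

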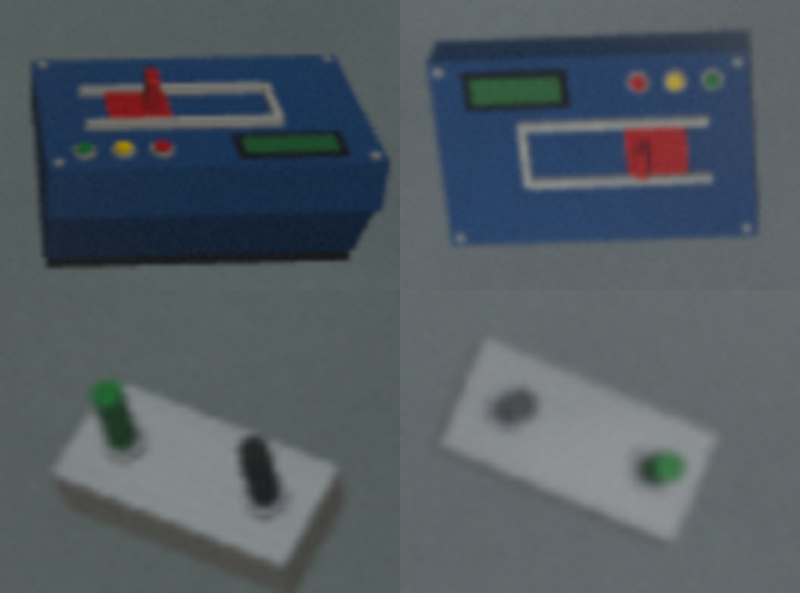

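```bash
cat > h.py <<'E'
import cv2,numpy as np
from bench import r
np.set_printoptions(precision=4,suppress=True)
def ray(cam,uv):
    p=r.camera_params(cam);K=np.array([[p["fx"],0,p["cx"]],[0,p["fy"],p["cy"]],[0,0,1]])
    s=cv2.undistortPoints(np.array([[uv]],float),K,np.array([p["k1"],0,0,0.]))[0,0]
    W=p["world_from_camera"];d=W[:3,:3]@np.r_[s,1];return W[:3,3],d/np.linalg.norm(d)
def plane(cam,uv,z):
    o,d=ray(cam,uv);return o+d*(z-o[2])/d[2]
def tri(us,ut):
    (a,d),(b,e)=ray("scene",us),ray("top",ut)
    k=np.linalg.lstsq(np.c_[d,-e],b-a,rcond=None)[0];p,q=a+k[0]*d,b+k[1]*e
    return (p+q)/2,np.linalg.norm(p-q)*1e3
def blob(m,n=0):
    N,_,st,c=cv2.connectedComponentsWithStats(m.astype(np.uint8))
    o=np.argsort(-st[1:,4])+1;return [(c[i],st[i]) for i in o]
def sat(img,ch):
    f=img.astype(float);o=[k for k in range(3) if k!=ch];return f[...,ch]-np.max(f[...,o],axis=2)
E
python3 - <<'E'
from h import *
s=cv2.imread("pics/scene0.png");t=cv2.imread("pics/top0.png")
def bright(img,x,y,R=4):
    x,y=int(round(x)),int(round(y));g=img[y-R:y+R+1,x-R:x+R+1].astype(float)[...,2] # red: low on blue
    w=np.clip(g-np.median(g)-15,0,None);Y,X=np.mgrid[-R:R+1,-R:R+1]
    return np.array([x+(w*X).sum()/w.sum(),y+(w*Y).sum()/w.sum()])
T=[(438,72),(737,62),(460,238),(746,229)];S=[(376,156),(58,162),(327,58),(42,65)]
P=[]
for a,b in zip(T,S):
    ut=bright(t,165+(a[0]-400)*.275,170+a[1]*.275);us=bright(s,295+b[0]*.275,180+b[1]*.275)
    p,e=tri(us,ut);P.append(p);print(us,ut,p,"gap mm",e)
P=np.array(P);c=P.mean(0)
ey=(P[0]+P[2]-P[1]-P[3])/2;ex=(P[0]+P[1]-P[2]-P[3])/2
print("centre",c,"ey",ey,"ex",ex,"slope",np.degrees(np.arctan2(ex[2],np.hypot(*ex[:2]))),"yaw from y",np.degrees(np.arctan2(-ey[0],ey[1])),"from x",np.degrees(np.arctan2(ex[1],ex[0])))
print("socket est",c-0.055*ey/np.linalg.norm(ey))
# stand in top
hsv=cv2.cvtColor(t,cv2.COLOR_BGR2HSV);roi=np.zeros(t.shape[:2],bool);roi[180:230,328:394]=1
g=t.min(2)>125
print("bright range",t[180:230,328:394].min(2).max())
cn,_=cv2.findContours((g&roi).astype(np.uint8),cv2.RETR_EXTERNAL,cv2.CHAIN_APPROX_NONE)
k=max(cn,key=cv2.contourArea);R=cv2.minAreaRect(k);B=np.array([plane("top",q,.036) for q in cv2.boxPoints(R)])
print("stand",B.mean(0),[np.linalg.norm(B[i]-B[i-1]) for i in range(4)]);i=np.argmax([np.linalg.norm(B[i]-B[i-1]) for i in range(4)])
L=B[i]-B[i-1];L/=np.linalg.norm(L);L*=np.sign(-L[1]);m=B.mean(0);print("green hole",m+.04*L,"black",m-.04*L,"dir",L)
# green plug
def roiblob(img,ch,x0,y0,x1,y1,th):
    m=np.zeros(img.shape[:2],bool);m[y0:y1,x0:x1]=1;return blob(m&(sat(img,ch)>th))[0]
gt=roiblob(t,1,328,180,394,230,25);gs=roiblob(s,1,175,195,241,245,25);print("green",gt,gs)
print("top at .086",plane("top",gt[0],.086),"scene .086",plane("scene",gs[0],.086))
rt=roiblob(t,2,210,195,256,225,60);rs=roiblob(s,2,318,196,346,216,60);print("red",rt,rs)
E
```

```text
[400.3991 221.7433] [172.5556 190.125 ] [0.6188 0.3177 0.1241] gap mm 2.9726082097758297
[311.2857 223.9631] [260.1299 186.7359] [0.6318 0.065  0.1252] gap mm 12.280202383911895
[385.7356 193.2529] [181.6685 238.1848] [0.4767 0.3062 0.051 ] gap mm 9.42968981402973
[306.7092 194.8648] [260.8571 235.7347] [0.487  0.0611 0.0493] gap mm 7.424317941509092
centre [0.5536 0.1875 0.0874] ey [-0.0116  0.2488  0.0003] ex [0.1434 0.0077 0.0745] slope 27.417587080718377 yaw from y 2.6759464931052173 from x 3.081602744148224
socket est [0.5562 0.1325 0.0873]
bright range 144
stand [ 0.5877 -0.241   0.036 ] [np.float64(0.12737986128178946), np.float64(0.05749178217823358), np.float64(0.12760428264038368), np.float64(0.057544010552629025)]
green hole [ 0.5728 -0.2782  0.036 ] black [ 0.6026 -0.2039  0.036 ] dir [-0.3724 -0.9281  0.    ]
green (array([371.6, 208.6]), array([370, 207,   4,   4,  15], dtype=int32)) (array([192.25, 211.75]), array([190, 210,   5,   5,  20], dtype=int32))
top at .086 [ 0.5731 -0.2759  0.086 ] scene .086 [ 0.5773 -0.2739  0.086 ]
red (array([235.0361, 211.5722]), array([227, 206,  17,  13, 194], dtype=int32)) (array([333.0593, 207.4153]), array([324, 199,  18,  13, 118], dtype=int32))
```

```bash
cat >> h.py <<'E'
from scipy.spatial.transform import Rotation as Rot
def go(target,yawdeg=None):
    """shift (cm, tool axes) and twist (deg) to bring TCP to target with tool y level along world heading yawdeg from +y"""
    o=r.get_obs();R=Rot.from_rotvec(o["orientation"]).as_matrix()
    d=R.T@(np.asarray(target)-o["tcp_pos"])*100;tw=0
    if yawdeg is not None:
        a=np.radians(yawdeg);w=R.T@np.array([-np.sin(a),np.cos(a),0])
        tw=np.degrees(np.arctan2(-w[0],w[1]));tw=(tw+90)%180-90
    print("shift",d,"twist",tw);return d,tw
E
python3 - <<'E'
from h import *
print(plane("top",(235.04,211.57),.096),plane("scene",(333.06,207.4),.1))
o=r.get_obs();print(Rot.from_rotvec(o["orientation"]).as_matrix(),o["joints"])
go([0.540,0.142,0.20],2.8)
E
```

```text
[0.5587 0.1338 0.096 ] [0.5618 0.1375 0.1   ]
[[ 0.9057  0.424  -0.0008]
 [ 0.424  -0.9057  0.0014]
 [-0.0001 -0.0016 -1.    ]] [ 1.0249  0.4777  0.0223  1.5563 -0.0115  1.1093 -0.0831]
shift [ 54.9308 -57.408    1.3491] twist 22.286300916901098
```

Emit:
move_arm:
  rows: [27.5,-28.7,-2,11,27.5,-28.7,-2,11,27.5,-28.7,-2,11,27.5,-28.7,-2,11,27.5,-28.7,-2,11,27.5,-28.7,-2,11,27.5,-28.7,-2,11,27.5,-28.7,-2,11,27.5,-28.7,-2,11]
  fingers: 0.5
  newtons: 30

```text
clock: 1.23
tcp_pos: [0.4129, -0.236, 0.2333]
orientation: [3.118, 0.383, -0.001]
contact_force: [-0.0, -0.3, 0.8]
grip_width: 0.0427
gripper_force: 0.0
```

```bash
python3 - <<'E'
from h import *
print(r.get_obs())
go([0.540,0.142,0.19],2.8)
E
```

```text
{'clock': 1.225, 'joints': array([ 0.5125,  0.1332, -0.1368,  1.985 ,  0.0218,  1.0252, -0.9608]), 'qvel': array([ 0.0128,  0.0044,  0.0091, -0.001 , -0.0001, -0.0006, -0.0034]), 'tau': array([ -0.9226, -36.3617,  -0.8388, -26.8567,  -0.0602,   0.0016,
        -0.0075]), 'tcp_pos': array([ 0.4129, -0.236 ,  0.2333]), 'orientation': array([ 3.1179,  0.3828, -0.0009]), 'contact_force': array([-0.0124, -0.2641,  0.7968]), 'moment': array([-0.048 ,  0.0071,  0.0214]), 'gripper_force': 0.0, 'grip_width': 0.042701478094061995}
shift [ 21.4747 -33.6023   4.3111] twist 11.200078294843934
```

Emit:
move_arm:
  rows: [21.5,-33.6,2.5,11.2,21.5,-33.6,2.5,11.2,21.5,-33.6,2.5,11.2,21.5,-33.6,2.5,11.2,21.5,-33.6,2.5,11.2,21.5,-33.6,2.5,11.2,21.5,-33.6,4.3,11.2,21.5,-33.6,4.3,11.2,21.5,-33.6,4.3,11.2]

```text
clock: 2.35
tcp_pos: [0.5407, 0.1411, 0.1901]
orientation: [3.139, 0.075, -0.001]
contact_force: [-0.1, -0.5, -0.1]
grip_width: 0.0429
gripper_force: 0.0
```

```bash
python3 - <<'E'
from h import *
go([0.540,0.142,0.122],2.8)
cv2.imwrite("pics/t.png",np.vstack([cv2.resize(r.grab_frame(n)[150:270,a:a+160],(640,300*8//5-180)) for n,a in(("scene",270),("top",140))]))
E
```

```text
shift [-0.06   -0.1062  6.8107] twist -0.07563246220627207
```

View pics/t.png

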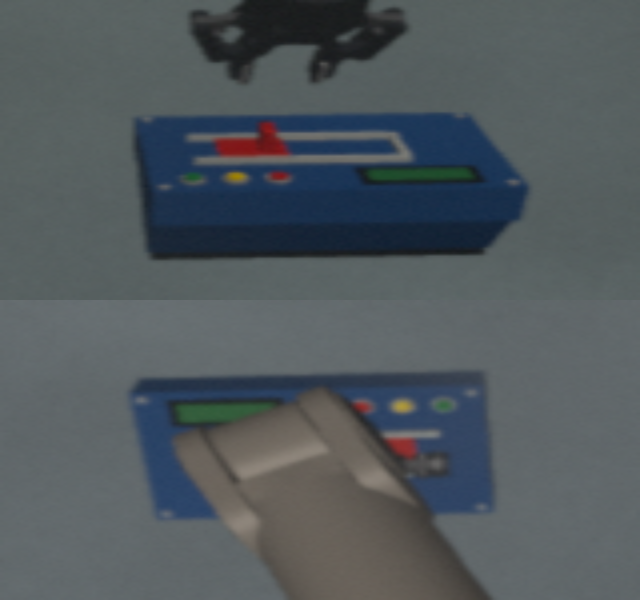

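The lower picture is covered by the arm, but in the upper one the open fingers at (240,75) and (320,75) stand astride the tab at (267,130). I lower and grip.

Emit:
move_arm:
  rows: [-0.1,-0.1,4,0,-0.1,-0.1,7,0,-0.1,-0.1,7,0,-0.1,-0.1,7,0]

```text
clock: 2.95
tcp_pos: [0.5403, 0.1438, 0.122]
orientation: [-3.14, -0.077, -0.003]
contact_force: [0.3, 0.2, 0.2]
grip_width: 0.0426
gripper_force: 0.0
```

Emit:
move_arm:
  rows: [0,0,0,0,0,0,0,0,0,0,0,0,0,0,0,0,0,0,0,0]
  fingers: 0

```text
clock: 3.58
tcp_pos: [0.5393, 0.1444, 0.1205]
orientation: [3.141, 0.079, 0.0]
contact_force: [0.8, -0.4, -0.5]
grip_width: -0.0001
gripper_force: 0.0
```

```bash
python3 - <<'E'
from h import *
a=r.grab_frame("scene");b=r.grab_frame("top");cv2.imwrite("pics/s2.png",a);cv2.imwrite("pics/t2.png",b)
cv2.imwrite("pics/c2.png",np.hstack([cv2.resize(a[180:240,300:370],(400,343),interpolation=2),cv2.resize(b[185:245,200:270],(400,343),interpolation=2)]))
E
```

```text
(no output)
```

View pics/c2.png

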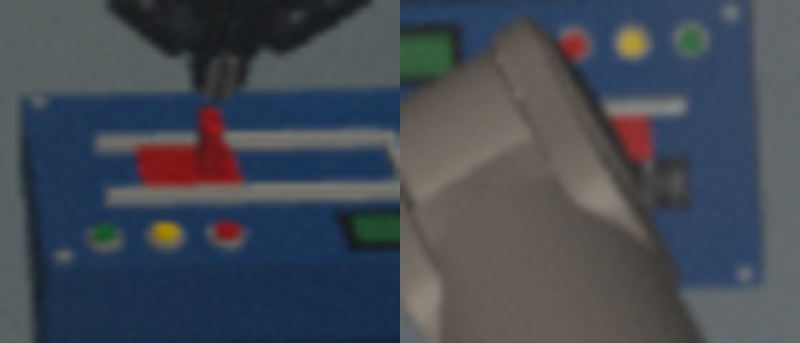

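The fingers shut at left (220,95), nearer the robot than the tab, whose top is at (210,108). I check the offsets in metres.

```bash
python3 - <<'E'
from h import *
s=cv2.imread("pics/scene0.png")
print("tip(scene,z.106)",plane("scene",(338.5,197),.106),"top finger",plane("top",(246.4,217.4),.12))
m=sat(s,2)>45;m[:, :318]=0;m[:,350:]=0;m[:190]=0;m[220:]=0
for y in range(196,216):print(y,''.join('#' if q else '.' for q in m[y,318:350]))
for z in(.11,.119):print(plane("scene",(336.5,198.5),z))
t=cv2.imread("pics/top0.png");print(t[203:222,225:247,2])
E
```

```text
tip(scene,z.106) [0.5293 0.1543 0.106 ] top finger [0.5413 0.0981 0.12  ]
196 ................................
197 ................................
198 ................................
199 .................###............
200 .................###............
201 .................####...........
202 .................####...........
203 ..................###...........
204 .................####...........
205 ......##########.#####..........
206 ......################..........
207 ......#################.........
208 ......#################.........
209 ......#################.........
210 .......#################........
211 .......#################........
212 ........########................
213 ................................
214 ................................
215 ................................
[0.5372 0.1475 0.11  ]
[0.543  0.1461 0.119 ]
[[109 109 111 111 112 112 113 116 117 117 117 119 117 116 119 121 123 121
  121 120 119 120]
 [125 125 131 132 133 134 133 134 133 135 137 135 134 133 134 134 135 133
  123 117 116 115]
 [108 115 132 139 140 141 141 140 140 141 143 142 141 
[... 827 characters left out ...]
1 143 143 140 142 141 141 141
  128  83  48  47]
 [ 44  58  94 130 134 141 144 133 106 126 137 141 143 140 142 142 141 140
  128  82  52  48]
 [ 45  52  90 130 139 144 144 133 111 129 140 142 141 139 141 140 141 139
  126  83  55  53]
 [ 57  63  90 129 141 144 144 135 116 127 135 135 135 133 134 134 133 130
  118  89  73  76]
 [ 86  89 102 127 136 140 142 133 116 120 122 121 120 118 121 124 120 114
  109 106 105 108]
 [117 116 117 124 130 134 139 133 124 125 125 124 124 124 125 122 122 119
  118 121 119 116]
 [120 119 119 118 119 121 121 120 117 118 116 117 117 117 114 106 104 105
  103 102 102  92]
 [ 91  84  82  82  81  82  82  76  77  76  77  75  77  77  74  68  66  67
   67  67  64  60]]
```

```bash
python3 - <<'E'
from h import *
print(tri((336,200.5),(230.6,215.7)),plane("top",(230.6,215.7),.119),plane("scene",(336,200.5),.119))
o=r.get_obs();print(o["tcp_pos"])
p=r.camera_params("scene");W=np.linalg.inv(p["world_from_camera"])
for q in([.5393,.1444,.1065],[.5393,.1444,.1205]):
    c=W@np.r_[q,1];print("tip px",p["fx"]*c[0]/c[2]+p["cx"],p["fy"]*c[1]/c[2]+p["cy"])
E
```

```text
(array([0.5459, 0.1452, 0.1127]), np.float64(0.1209447751997066)) [0.5457 0.1445 0.119 ] [0.5498 0.1443 0.119 ]
[0.5393 0.1443 0.1205]
tip px 335.3291072226034 199.71616034961264
tip px 335.9085378452147 197.13658213537605
```

Emit:
move_arm:
  rows: [0,0,-1,0,0,0,-1,0,0,0,-1,0,0.6,0,-1,0,0.6,0,0.4,0,0.6,0,0.8,0,0.6,0,0.8,0]
  fingers: 0.5

```text
clock: 4.55
tcp_pos: [0.5446, 0.1445, 0.1116]
orientation: [3.14, 0.079, -0.003]
contact_force: [0.4, -0.1, 0.4]
grip_width: 0.0428
gripper_force: 0.0
```

Emit:
move_arm:
  rows: [0,0,0,0,0,0,0,0,0,0,0,0,0,0,0,0,0,0,0,0]
  fingers: 0

```text
clock: 5.18
tcp_pos: [0.5453, 0.1446, 0.1126]
orientation: [-3.141, -0.079, -0.0]
contact_force: [-0.7, -0.2, 0.4]
grip_width: 0.0001
gripper_force: 0.0
```

```bash
python3 - <<'E'
from h import *
a=r.grab_frame("scene");b=r.grab_frame("top");cv2.imwrite("pics/s3.png",a);cv2.imwrite("pics/t3.png",b)
cv2.imwrite("pics/c3.png",np.hstack([cv2.resize(a[160:220,300:370],(700,600),interpolation=2)]))
s=a;m=sat(s,2)>45
for y in range(192,216):print(y,''.join('#' if q else '.' for q in m[y,318:350]))
E
```

```text
192 ................................
193 ................................
194 ................................
195 ................................
196 ................................
197 ................................
198 ................................
199 ................................
200 ................................
201 .................####...........
202 .................####...........
203 .................####...........
204 .................####...........
205 ......################..........
206 ......################..........
207 ......#################.........
208 ......#################.........
209 ......#################.........
210 .......#################........
211 .......#################........
212 ........#########...............
213 ................................
214 ................................
215 ................................
```

View pics/c3.png

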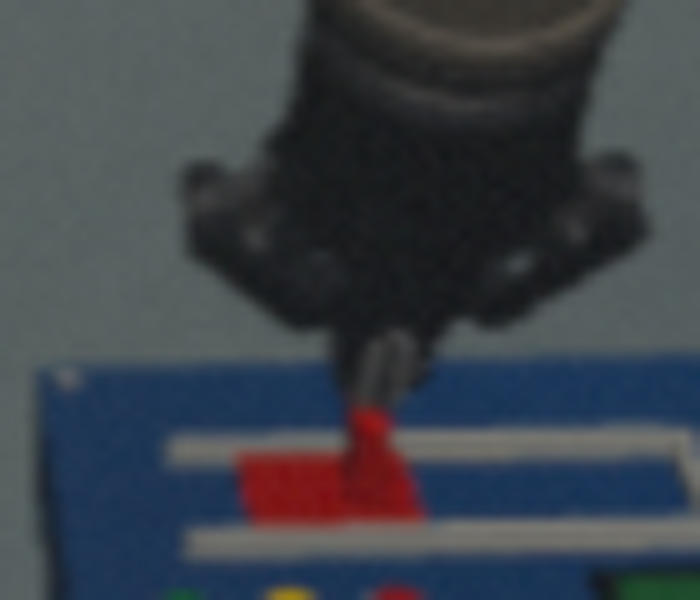

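The shut fingertips end at crop (375,405), which is pixel (337,201), just covering the tab's top at (337,201). So they are either above the tab or just behind it. I probe downward gently.

Emit:
move_arm:
  rows: [0,0,0.2,0,0,0,0.4,0,0,0,0.5,0,0,0,0.5,0]

```text
clock: 5.78
tcp_pos: [0.5452, 0.1446, 0.1073]
orientation: [3.141, 0.079, -0.0]
contact_force: [-0.2, -0.2, -0.1]
grip_width: -0.0001
gripper_force: 0.0
```

```bash
python3 - <<'E'
from h import *
a=r.grab_frame("scene");b=r.grab_frame("top")
m=sat(a,2)>45
for y in range(196,214):print(y,''.join('#' if q else '.' for q in m[y,318:350]),a[y,332:345].max(1) if 0 else a[y,332:345,2])
cv2.imwrite("pics/c4.png",np.hstack([cv2.resize(a[180:220,315:365],(700,560),interpolation=2)]))
E
```

```text
196 ................................ [39 29 27 29 47 56 44 53 56 43 32 35 41]
197 ................................ [31 28 27 34 51 55 44 52 56 43 35 30 31]
198 ................................ [27 26 28 39 56 50 40 52 47 34 30 26 28]
199 ................................ [24 27 31 46 56 47 44 55 45 29 28 29 26]
200 ................................ [29 28 41 54 60 49 45 53 42 31 27 29 28]
201 ................................ [28 27 44 67 77 75 72 61 39 28 29 30 28]
202 ..................###........... [ 41  43  54  82 120 134 120  82  53  48  48  48  48]
203 .................####........... [ 91  88  74  78 109 120 114 111 109 111 111 109 110]
204 .................####........... [110 107  85  81 101 111 109 110 111 112 110 111 110]
205 ......################.......... [121 118  91  83 103 111 111 117 114 104 104 104 103]
206 ......################.......... [126 119  91  91 106 110 111 118 101  68  57  56  58]
207 ......#################......... [128 123  97  97 107 109 108 116 102  63  36  28  30]
208 ......#################......... [129 125 106 106 111 109 113 123 121  88  39  26  26]
209 ......#################......... [127 126 107 105 109 111 116 122 125  91  44  26  26]
210 .......#################........ [128 128 122 117 114 113 115 122 125 103  60  32  27]
211 .......#################........ [128 127 127 124 126 124 124 126 129 124  90  47  45]
212 ........########................ [126 127 125 126 125 125 126 125 126 125 108  94 103]
213 ................................ [116 116 117 117 116 116 115 115 115 115 111 110 111]
```

View pics/c4.png

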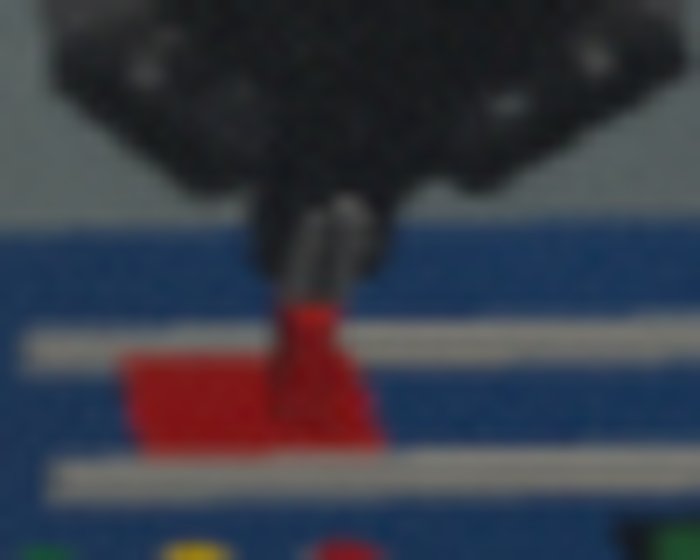

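The tip now ends at row 201.5, still just above the visible tab top at (337,202). I continue the gentle probing.

Emit:
move_arm:
  rows: [0,0,0.2,0,0,0,0.3,0,0,0,0.3,0]

```text
clock: 6.25
tcp_pos: [0.5455, 0.1447, 0.1049]
orientation: [3.141, 0.079, 0.001]
contact_force: [-1.8, -1.0, 4.8]
grip_width: -0.0
gripper_force: 2.2
```

Emit:
move_arm:
  rows: [0,0,0.2,0,0,0,0.3,0,0,0,0.3,0]

```text
clock: 6.62
tcp_pos: [0.5458, 0.1455, 0.1043]
orientation: [-3.14, -0.079, -0.003]
contact_force: [-8.4, -0.8, 23.7]
grip_width: 0.0001
gripper_force: 12.4
```

The contact force leans with the panel slope, and my screw centroids had large ray gaps because the bench edge got into the windows. I re-measure more carefully from the first pictures.

```bash
python3 - <<'E'
from h import *
T=[(438,72),(737,62),(460,238),(746,229),(638,82),(675,82),(712,80)];S=[(376,156),(58,162),(327,58),(42,65),(163,148),(124,149),(84,149)]
P=[]
for a,b in zip(T,S):
    ut=((a[0]-400+.5)*.275+165-.5,170+(a[1]+.5)*.275-.5);us=(295+(b[0]+.5)*.275-.5,180+(b[1]+.5)*.275-.5)
    p,e=tri(us,ut);P.append(p);print(us,ut,p,"gap",e)
P=np.array(P[:4]);ey=(P[0]+P[2]-P[1]-P[3])/2;ex=(P[0]+P[1]-P[2]-P[3])/2;c=P.mean(0)
print("c",c,ey,ex,"slope",np.degrees(np.arctan2(ex[2],ex[0])),"yaw",np.degrees(np.arctan2(-ey[0],ey[1])))
print("socket",c-.055*ey/np.linalg.norm(ey))
# red plate corners on the panel, both views
s=cv2.imread("pics/scene0.png");t=cv2.imread("pics/top0.png")
for n,i,b in(("s",s,(318,196,350,216)),("t",t,(220,198,252,226))):
    m=np.zeros(i.shape[:2],np.uint8);x0,y0,x1,y1=b;m[y0:y1,x0:x1]=(sat(i,2)>45)[y0:y1,x0:x1]
    x,y,w,h=cv2.boundingRect(m);print(n,x,y,w,h)
E
```

```text
(398.0375, 222.5375) (175.0875, 189.4375) [0.6211 0.3107 0.1233] gap 3.6049260404485017
(310.5875, 224.1875) (257.3125, 186.6875) [0.6316 0.0683 0.1231] gap 2.159427358775209
(384.5625, 195.5875) (181.1375, 235.0875) [0.4858 0.3047 0.0513] gap 3.0802379264262583
(306.1875, 197.5125) (259.7875, 232.6125) [0.4964 0.062  0.0485] gap 2.286550928827004
(339.4625, 220.3375) (230.0875, 192.1875) [0.615  0.149  0.1186] gap 3.6244768711632807
(328.7375, 220.6125) (240.2625, 192.1875) [0.6154 0.1192 0.1166] gap 3.5692497119735678
(317.7375, 220.6125) (250.4375, 191.6375) [0.6172 0.0887 0.1185] gap 2.5515817464842456
c [0.5587 0.1864 0.0866] [-0.0106  0.2426  0.0015] [0.1352 0.0062 0.0733] slope 28.460241176368324 yaw 2.5068802153333953
socket [0.5611 0.1315 0.0862]
s 324 199 18 14
t 227 205 17 15
```

```bash
python3 - <<'E'
from h import *
def pj(n,q):
    p=r.camera_params(n);c=np.linalg.inv(p["world_from_camera"])@np.r_[q,1];x,y=c[:2]/c[2];k=1+p["k1"]*(x*x+y*y)
    return np.round([p["fx"]*x*k+p["cx"],p["fy"]*y*k+p["cy"]],1)
for z in(.176,.182,.19,.20):print("hover obs (340,181.2)",z,pj("scene",[.5407,.1411,z]))
for z in(.0933,.1,.107,.117,.125):print("probe obs (337,201.7)",z,pj("scene",[.5452,.1446,z]),pj("scene",[.5552,.1446,z]))
for q in([.5455,.141,.119],[.5455+.0106,.141,.119+.0056],[.5455-.0106,.141,.119-.0056]):print("tab top obs s(336.3,199-202) t(230.6,215.7)",pj("scene",q),pj("top",q))
print("socket/plate c",pj("scene",[.561,.1315,.09]),pj("top",[.561,.1315,.09]))
for n in("scene","top"):
  print(n,"top of tab x range",[pj(n,[.5455,y,.119]) for y in(.136,.146)])
E
```

```text
hover obs (340,181.2) 0.176 [337.2 186.8]
hover obs (340,181.2) 0.182 [337.4 185.5]
hover obs (340,181.2) 0.19 [337.8 183.9]
hover obs (340,181.2) 0.2 [338.2 181.8]
probe obs (337,201.7) 0.0933 [335.  203.8] [335.1 206.7]
probe obs (337,201.7) 0.1 [335.2 202.6] [335.4 205.5]
probe obs (337,201.7) 0.107 [335.5 201.3] [335.7 204.3]
probe obs (337,201.7) 0.117 [335.9 199.5] [336.1 202.4]
probe obs (337,201.7) 0.125 [336.3 198. ] [336.4 201. ]
tab top obs s(336.3,199-202) t(230.6,215.7) [334.8 199.2] [231.8 215.8]
tab top obs s(336.3,199-202) t(230.6,215.7) [335.2 201.3] [231.7 212.1]
tab top obs s(336.3,199-202) t(230.6,215.7) [334.4 197.2] [231.9 219.4]
socket/plate c [330.6 208.9] [236.  210.9]
scene top of tab x range [array([333. , 199.2]), array([336.5, 199.2])]
top top of tab x range [array([233.5, 215.8]), array([230.1, 215.8])]
```

The geometry now agrees: the shut tips touched the tab's top at TCP height 0.105. So the real tips stand about 25 mm higher than the stated offset implies, and the camera shows the same. I lift, open, go down 16 mm below that contact and grip.

Emit:
move_arm:
  rows: [0,0,-1.5,0,0,0,-1.5,0,0,0,-1.5,0,0,0,-1.5,0,0,0,0,0,0,0,1.3,0,0,0,1.3,0]
  fingers: 0.6

```text
clock: 7.5
tcp_pos: [0.544, 0.1442, 0.0866]
orientation: [3.14, 0.079, -0.005]
contact_force: [0.3, -0.5, 0.3]
grip_width: 0.0511
gripper_force: 0.0
```

Emit:
move_arm:
  rows: [0,0,0,0,0,0,0,0,0,0,0,0,0,0,0,0,0,0,0,0]
  fingers: 0

```text
clock: 8.12
tcp_pos: [0.5456, 0.1448, 0.089]
orientation: [-3.14, -0.079, -0.001]
contact_force: [-0.6, -0.4, 3.9]
grip_width: 0.0088
gripper_force: 33.2
```

The grip reads 8.8 mm on the 10 mm tab. Now I slide it toward +y.

Emit:
move_arm:
  rows: [0,-0.8,0,0,0,-1.7,0,0,0,-2.6,0,0,0,-3.5,0,0,0,-4.4,0,0,0,-5.3,0,0,0,-6.2,0,0,0,-6.8,0,0,0,-7.2,0,0,0,-7.2,0,0]

```text
clock: 9.38
tcp_pos: [0.5425, 0.2106, 0.0889]
orientation: [3.133, 0.073, -0.001]
contact_force: [-1.1, -13.5, 12.6]
grip_width: 0.0091
gripper_force: 34.3
```

Emit:
move_arm:
  rows: [0,0.4,0,0,0,0.4,0,0,0,0.4,0,0,0,0.4,-3,0,0,0.4,-8,0,0,0.4,-8,0,0,10,-9,0,0,20,-9,0,0,26,-9,0,0,26,-9,0]
  fingers: 0.6

```text
clock: 10.62
tcp_pos: [0.5539, -0.0383, 0.1776]
orientation: [-3.14, -0.08, 0.001]
contact_force: [1.5, 0.2, 0.7]
grip_width: 0.0512
gripper_force: 0.0
```

```bash
python3 - <<'E'
from h import *
a=r.grab_frame("scene");b=r.grab_frame("top");cv2.imwrite("pics/s5.png",a);cv2.imwrite("pics/t5.png",b);print(r.get_obs()["tcp_pos"])
cv2.imwrite("pics/c5.png",np.vstack([cv2.resize(a[185:235,290:400],(660,300),interpolation=2),cv2.resize(b[180:230,165:275],(660,300),interpolation=2)]))
E
```

```text
[ 0.5537 -0.0458  0.1773]
```

View pics/c5.png

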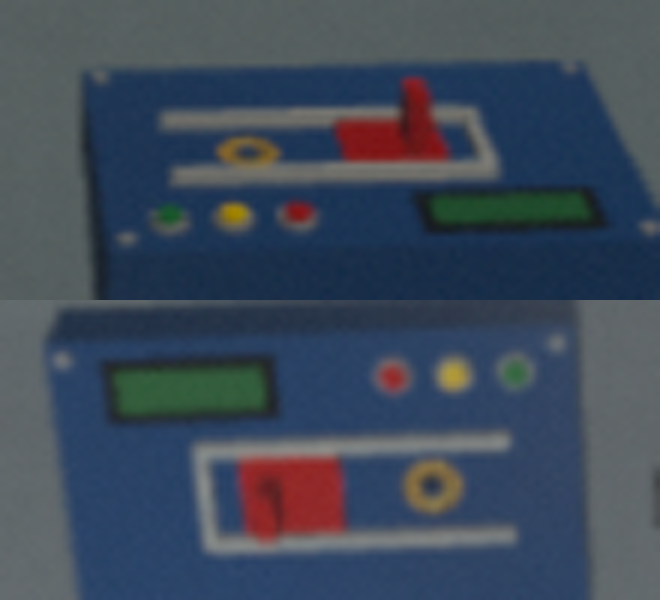

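The shutter is fully open: plate-to-ring spacing is 23.5 px, or 70 mm. The brass ring shows at crop (247,152) in the scene view and (433,187) in the top view. Next I compute the socket position and the way to the plug.

```bash
python3 - <<'E'
from h import *
a=cv2.imread("pics/s5.png");b=cv2.imread("pics/t5.png");U=[]
for i,(x,y,w,h) in((a,(324,205,14,10)),(b,(229,203,16,15))):
    f=i.astype(float);m=np.zeros(i.shape[:2],bool);m[y:y+h,x:x+w]=((f[...,1]+f[...,2])/2-f[...,0]>8)[y:y+h,x:x+w]
    c=cv2.convexHull(np.argwhere(m)[:,::-1].astype(np.int32));M=cv2.moments(c);u=(M["m10"]/M["m00"],M["m01"]/M["m00"]);U.append(u);print(u,cv2.boundingRect(c))
print("socket",tri(*U),plane("scene",U[0],.09),plane("top",U[1],.09))
go([.574,-.277,.14],2.6)
E
```

```text
(331.02953586497887, 210.40506329113924) (326, 208, 11, 6)
(236.57716049382714, 210.5) (232, 207, 10, 8)
socket (array([0.5625, 0.1318, 0.084 ]), np.float64(3.0622315901919577)) [0.5661 0.1325 0.09  ] [0.5622 0.1297 0.09  ]
shift [ 1.137  23.1656  3.817 ] twist -0.3702036539726805
```

Emit:
move_arm:
  rows: [0.5,6,0,0,1.1,12,0,0,1.1,18,2,0,1.1,23.1,3.8,0,1.1,23.1,3.8,0,1.1,23.1,3.8,0]

```text
clock: 11.48
tcp_pos: [0.577, -0.2655, 0.1395]
orientation: [-3.139, -0.08, 0.002]
contact_force: [-0.1, 0.7, 0.5]
grip_width: 0.051
gripper_force: 0.0
```

```bash
python3 - <<'E'
from h import *
a=r.grab_frame("scene");cv2.imwrite("pics/s6.png",a)
go([.574,-.277,.035],2.6)
cv2.imwrite("pics/c6.png",cv2.resize(a[170:250,155:262],(749,560),interpolation=2))
E
```

```text
shift [-0.4086  1.2158 10.5026] twist 0.4077288906659362
```

View pics/c6.png

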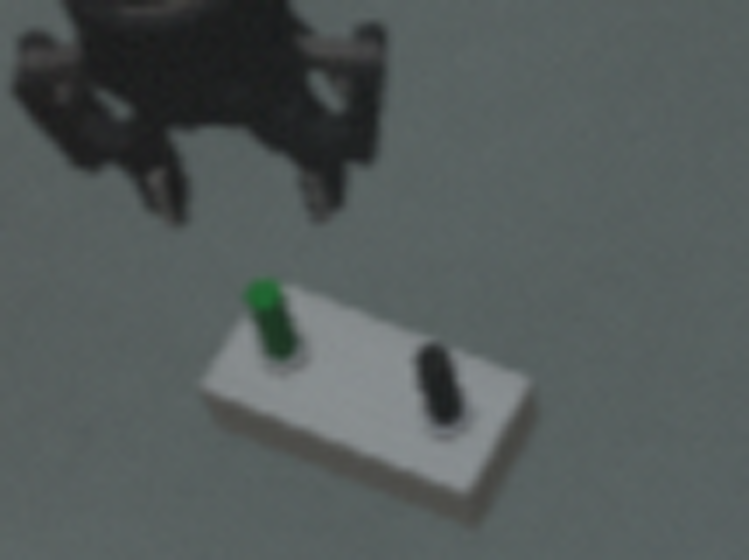

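The fingertips are at crop (178,220) and (320,218), astride the green top at (264,293). The black plug at (437,385) is clear. I check the sideways alignment numerically.

```bash
python3 - <<'E'
from h import *
print(r.get_obs()["tcp_pos"])
for z in(.14,.155,.165,.175):print(z,plane("scene",(190.3,200.8),z))
E
```

```text
[ 0.5775 -0.2648  0.14  ]
0.14 [ 0.5732 -0.2699  0.14  ]
0.155 [ 0.5825 -0.2658  0.155 ]
0.165 [ 0.5887 -0.2631  0.165 ]
0.175 [ 0.5949 -0.2603  0.175 ]
```

Emit:
move_arm:
  rows: [-0.3,1.1,0,0,-0.3,1.1,3,0,-0.3,1.1,7,0,-0.3,1.1,10.5,0,-0.3,1.1,10.5,0,-0.3,1.1,10.5,0]

```text
clock: 12.28
tcp_pos: [0.5757, -0.2783, 0.037]
orientation: [3.14, 0.08, 0.003]
contact_force: [-0.4, 1.1, -0.4]
grip_width: 0.0511
gripper_force: 0.0
```

Emit:
move_arm:
  rows: [0,0,0,0,0,0,0,0,0,0,0,0,0,0,0,0,0,0,0,0]
  fingers: 0
  newtons: 30

```text
clock: 12.9
tcp_pos: [0.5755, -0.2776, 0.0367]
orientation: [-3.141, -0.08, -0.003]
contact_force: [-1.2, 2.8, 6.9]
grip_width: 0.0154
gripper_force: 29.2
```

Emit:
move_arm:
  rows: [0,0,-0.8,0,0,0,-1.6,0,0,0,-2.4,0,0,0,-2.6,0,0,0,-2.6,0]

```text
clock: 13.52
tcp_pos: [0.5748, -0.2781, 0.0618]
orientation: [3.14, 0.079, 0.001]
contact_force: [0.0, 2.9, -0.1]
grip_width: 0.0147
gripper_force: 29.5
```

```bash
cat >> h.py <<'E'
def green(n,roi,th=18):
    i=r.grab_frame(n);x,y,w,h=roi;m=np.zeros(i.shape[:2],np.uint8);m[y:y+h,x:x+w]=(sat(i,1)>th)[y:y+h,x:x+w]
    q=np.argwhere(m)[:,::-1].astype(float);return i,m,q
E
python3 - <<'E'
from h import *
i,m,q=green("scene",(170,180,50,60),8)
for y in range(190,228):print(y,''.join('#' if v else '.' for v in m[y,180:210]))
print(r.get_obs()["tcp_pos"])
E
```

```text
190 ..............................
191 ..............................
192 ..............................
193 ..............................
194 ..............................
195 ..............................
196 ..............................
197 ..............................
198 ..............................
199 ..............................
200 ..............................
201 ..............................
202 ..............................
203 ..............................
204 ..............................
205 ........###...................
206 .......#####..................
207 .......#####..................
208 .......######.................
209 ........####..................
210 ........####..................
211 .........####.................
212 .........####.................
213 .........#####................
214 ..........####................
215 ...........###................
216 ...........###................
217 ..............................
218 ..............................
219 ..............................
220 ..............................
221 ..............................
222 ..............................
223 ..............................
224 ..............................
225 ..............................
226 ..............................
227 ..............................
[ 0.5748 -0.2781  0.0616]
```

The plug lifted about 5 px (25 mm) with the hand, so the tip is still about 5 mm in the hole. Now I tilt it against the rim.

Emit:
move_arm:
  rows: [-0.4,0,0,0,-0.8,0,0.05,0,-1.2,0,0.1,0,-1.6,0,0.2,0,-2.0,0,0.3,0,-2.4,0,0.45,0,-2.7,0,0.55,0,-2.9,0,0.65,0,-2.9,0,0.65,0]

```text
clock: 14.7
tcp_pos: [0.5466, -0.2789, 0.0555]
orientation: [-3.14, -0.08, -0.003]
contact_force: [3.4, 3.7, 3.3]
grip_width: 0.0149
gripper_force: 30.3
```

```bash
python3 - <<'E'
from h import *
i,m,q=green("scene",(170,180,50,60),8)
for y in range(186,222):print(y,''.join('#' if v else '.' for v in m[y,175:210]))
print(r.get_obs()["tcp_pos"])
E
```

```text
186 ...................................
187 ...................................
188 ...................................
189 ...................................
190 ...................................
191 ...................................
192 ...................................
193 ...................................
194 ...................................
195 ...................................
196 ...................................
197 ...................................
198 ...............##..................
199 ..............####.................
200 ..............#####................
201 ..............#####................
202 ..............#####................
203 ..............#####................
204 ..............#####................
205 ...............#####...............
206 ...............#####...............
207 ...............#####...............
208 ...............######..............
209 ...............######..............
210 ................#####..............
211 ................#####..............
212 ................#####..............
213 .................###...............
214 ...................................
215 ...................................
216 ...................................
217 ...................................
218 ...................................
219 ...................................
220 ...................................
221 ...................................
[ 0.5466 -0.2789  0.0555]
```

The visible handle lengthened from 12 to 15.5 rows, so it tilted. I lift it out and carry it to the box.

Emit:
move_arm:
  rows: [0,0,-3,0,0,0,-8,0,0,0,-12,0,-0.8,-6,-12.5,0,-1.3,-12,-12.5,0,-1.3,-18,-12.5,0,-1.3,-24,-12.5,0,-1.3,-30,-12.5,0,-1.3,-36,-12.5,0,-1.3,-40.5,-12.5,0]

```text
clock: 16.0
tcp_pos: [0.5113, 0.1252, 0.1795]
orientation: [3.139, 0.08, -0.002]
contact_force: [0.1, 0.6, -0.3]
grip_width: 0.0148
gripper_force: 29.6
```

```bash
python3 - <<'E'
from h import *
go([.526,.131,.150],2.6);print(r.get_obs()["tcp_pos"])
E
```

```text
shift [ 1.5042 -0.5141  2.946 ] twist 0.3157042582654981
[0.5113 0.1252 0.1795]
```

Emit:
move_arm:
  rows: [1.5,0,2.9,0,1.5,0,2.9,0,1.5,0,2.9,0,1.5,0,2.9,0]

```text
clock: 16.5
tcp_pos: [0.5274, 0.1241, 0.1517]
orientation: [3.14, 0.077, 0.001]
contact_force: [0.3, -0.7, -0.8]
grip_width: 0.0151
gripper_force: 29.6
```

```bash
python3 - <<'E'
from h import *
a=r.grab_frame("scene");b=r.grab_frame("top");cv2.imwrite("pics/s7.png",a);cv2.imwrite("pics/t7.png",b);print(r.get_obs()["tcp_pos"])
cv2.imwrite("pics/c7.png",np.hstack([cv2.resize(a[175:225,300:350],(400,400),interpolation=2),cv2.resize(b[185:235,215:265],(400,400),interpolation=2)]))
E
```

```text
[0.5275 0.1245 0.1517]
```

View pics/c7.png

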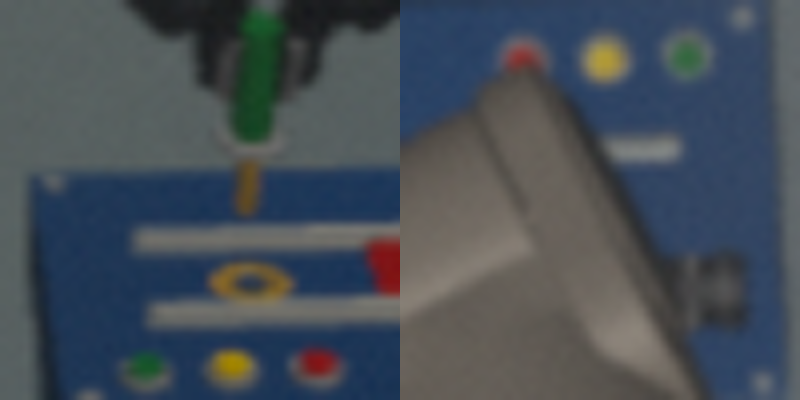

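Left: the plug hangs tilted, collar at crop (248,140), pin tip at (245,212), brass ring at (250,283). In the top view the arm covers it. I compare with the model.

```bash
cat >> h.py <<'E'
def pj(n,q):
    p=r.camera_params(n);c=np.linalg.inv(p["world_from_camera"])@np.r_[q,1];x,y=c[:2]/c[2];k=1+p["k1"]*(x*x+y*y)
    return np.array([p["fx"]*x*k+p["cx"],p["fy"]*y*k+p["cy"]])
E
python3 - <<'E'
from h import *
t=r.get_obs()["tcp_pos"];yw=np.radians(2.6)
print("ring",pj("scene",[.564,.131,.09]))
for th in(20,24,28,32):
  for gz in(.030,.036):
    a=np.radians(th);ax=np.array([-np.sin(a)*np.cos(yw),-np.sin(a)*np.sin(yw),np.cos(a)])
    G=t+[0,0,gz];seat=G-(gz+.0007)*ax
    print(th,gz,"top",pj("scene",seat+.05*ax).round(1),"seat",pj("scene",seat).round(1),"tip",pj("scene",seat-.03*ax).round(1))
a=cv2.imread("pics/s7.png");f=a.astype(int)
print("col profile rows 176..206 of g-max(b,r) and brass"); 
for y in range(174,206):print(y,f[y,325:338,1]-np.maximum(f[y,325:338,0],f[y,325:338,2]),((f[y,326:335,1]+f[y,326:335,2])//2-f[y,326:335,0]))
E
```

```text
ring [330.4792 209.7749]
20 0.03 top [331.7 175.8] seat [330.4 190.5] tip [329.6 198.9]
20 0.036 top [331.8 176.3] seat [330.5 191. ] tip [329.7 199.4]
24 0.03 top [331.6 175.6] seat [330.5 190.9] tip [329.8 199.7]
24 0.036 top [331.7 176.2] seat [330.6 191.5] tip [329.9 200.3]
28 0.03 top [331.6 175.3] seat [330.6 191.3] tip [330.  200.5]
28 0.036 top [331.7 176. ] seat [330.7 192. ] tip [330.1 201.2]
32 0.03 top [331.5 175.1] seat [330.7 191.6] tip [330.2 201.2]
32 0.036 top [331.6 175.9] seat [330.8 192.4] tip [330.3 202. ]
col profile rows 176..206 of g-max(b,r) and brass
174 [-3 -2 -2 -2 -2 -3 -1 -1  0  0  0 -2  0] [-4 -3 -2 -3 -4 -3 -5 -4 -4]
175 [-1 -1 -1  1 -2  1  2  3  0  0  0 -2  0] [-3 -3 -1 -3 -2 -3 -2 -5 -4]
176 [ 0  0 -1 -2  1  7 23 24 17  7  1  1  0] [-1 -3 -3 -2  0  6  5  3  0]
177 [-2 -2  1 -1  2 20 39 41 37 27 10  0 -1] [-3  0 -3 -1  5 13 11 11  8]
178 [-1 -1 -1 -1  3 30 43 44 45 37 19  3 -1] [-2 -2 -2 -2 10 14 12 14 11]
179 [-1 -4 -2 -3  2 19 32 39 38 27 11 -1 -2] [-6 -3 -4 -1  6  9 12 12  7]
180 [-2 -3 -1 -1  2 15 29 33 34 25  9  2  0] [-3 -1 -1  0  5  9 10 11  8]
[... 1308 characters left out ...]
40 -44]
198 [-32 -33 -31 -29  -7 -16 -20  -7 -31 -33 -32 -33 -32] [-45 -44 -40  -8  37  45  -5 -41 -45]
199 [-32 -32 -33 -31  -5 -20 -15 -10 -30 -32 -33 -33 -31] [-45 -45 -41   0  41  35 -11 -42 -46]
200 [-33 -33 -34 -29  -4 -19 -14 -13 -32 -31 -33 -32 -33] [-45 -45 -40  -1  42  31 -16 -43 -45]
201 [-32 -31 -31 -32 -11 -10  -6 -23 -31 -32 -32 -33 -32] [-44 -43 -43 -14  20   6 -30 -43 -44]
202 [-30 -30 -27 -27 -23 -20 -21 -26 -27 -28 -28 -28 -28] [-41 -39 -37 -32 -25 -27 -35 -37 -38]
203 [-15 -13 -11  -6  -7  -6  -5  -7  -6  -6  -6  -8  -8] [-19 -15 -10 -10 -10  -9 -10 -10 -10]
204 [1 2 1 0 1 1 2 0 1 0 1 0 1] [2 2 3 2 3 3 3 1 3]
205 [ 1 -1  1  0  0  0  0  1  0  1  1  0  0] [3 2 3 4 2 4 1 4 3]
```

```bash
python3 - <<'E'
from h import *
print(r.get_obs()["tcp_pos"])
go([.533,.130,.122]);go([.537,.130,.115]);go([.5468,.130,.0864])
E
```

```text
[0.5275 0.1245 0.1517]
shift [ 0.5745 -0.5252  2.9673] twist 0
shift [ 0.9732 -0.5057  3.6677] twist 0
shift [ 1.949  -0.458   6.5288] twist 0
```

Emit:
move_arm:
  rows: [0.4,-0.5,1.5,0,0.6,-0.5,3.0,0,0.6,-0.5,3.0,0,0.8,-0.5,3.3,0,1.0,-0.5,3.7,0,1.1,-0.5,3.9,0,1.1,-0.5,3.9,0]

```text
clock: 17.48
tcp_pos: [0.5374, 0.1302, 0.1114]
orientation: [3.14, 0.079, -0.002]
contact_force: [-1.1, -0.5, -2.7]
grip_width: 0.0154
gripper_force: 29.4
```

```bash
cat > look.py <<'E'
from h import *
a=r.grab_frame("scene");f=a.astype(int);o=r.get_obs();print(o["tcp_pos"],o["contact_force"],o["moment"])
for y in range(178,216):
    g=f[y,320:345,1]-np.maximum(f[y,320:345,0],f[y,320:345,2]);b=(f[y,320:345,1]+f[y,320:345,2])//2-f[y,320:345,0];l=f[y,320:345].min(1)
    print(y,''.join('G' if q>9 else 'B' if w>12 else 'w' if k>70 else '.' for q,w,k in zip(g,b,l)))
E
python3 look.py
```

```text
[0.5374 0.1302 0.1115] [-1.8948 -0.7916 -2.5014] [-0.2187  0.5582 -0.0241]
178 .........................
179 .........................
180 .........................
181 ...ww....................
182 ....w....................
183 .........................
184 .........................
185 ..............ww.........
186 .............ww..........
187 ............GGw..........
188 ...........GGGGG.........
189 ...........GGGGG.........
190 ...........GGGGG.......ww
191 wwwww......GGGGG......www
192 wwww.......GGGGG......www
193 wwwww......GGGGG.....wwww
194 wwwww......GGGGG.....wwww
195 wwwww......GGGGG.....wwww
196 ..........GGGGGG.........
197 ..........GGGGGG.........
198 ..........GGGGG..........
199 ..........GGGGG..........
200 ..........GGGGG..........
201 ........wwGGGGG..........
202 ........wwGGGGGw.........
203 wwwwwwwwwwwGGGwwwwwwwwwww
204 wwwwwwwwwwwwwwwwwwwwwwwww
205 wwwwwwwwwwwBBwwwwwwwwwwww
206 wwwwwwwww..BBw...........
207 ..........BBB............
208 ........BBBBBB...........
209 ......wBBBBBBBBB.........
210 ......BBBBBBBBBBw........
211 .......BBBBBBBBBw........
212 ...wwwwwwBBBBBBBwwwwwwwww
213 wwwwwwwwwwwBBBwwwwwwwwwww
214 wwwwwwwwwwwwwwwwwwwwwwwww
215 wwwwwwwwwwwwwwwwwwwwww...
```

The pin reaches into the ring with only small force. I continue along the axis.

Emit:
move_arm:
  rows: [0.1,0,0.2,0,0.2,0,0.4,0,0.3,0,0.6,0,0.35,0,0.8,0,0.35,0,0.8,0]

```text
clock: 18.15
tcp_pos: [0.541, 0.1305, 0.1034]
orientation: [3.14, 0.079, -0.002]
contact_force: [-3.7, -1.5, -3.3]
grip_width: 0.0152
gripper_force: 29.3
```

Emit:
move_arm:
  rows: [0.1,0,0.2,0,0.2,0,0.4,0,0.25,0,0.6,0,0.32,0,0.8,0,0.32,0,0.8,0]

```text
clock: 18.77
tcp_pos: [0.5442, 0.1307, 0.0955]
orientation: [3.14, 0.079, -0.002]
contact_force: [-3.7, -1.4, -2.8]
grip_width: 0.0152
gripper_force: 29.4
```

```bash
python3 look.py
```

```text
[0.5442 0.1307 0.0956] [-4.0655 -2.461  -3.9695] [-0.4332  1.1494  0.0347]
178 .........................
179 .........................
180 .........................
181 .........................
182 .........................
183 .........................
184 .........................
185 .........................
186 ...w.....................
187 ....w....................
188 .........................
189 .........................
190 .............www.........
191 .............ww..........
192 .........................
193 ...........GGGG..........
194 ...........GGGGG.........
195 ..........GGGGGG.........
196 ...........GGGGG.........
197 ...........GGGGG.........
198 ...........GGGGG.........
199 ...........GGGG..........
200 ..........GGGGG..........
201 ..........GGGGG..........
202 ..........GGGGG..........
203 w.wwww.ww.GGGGG.wwwwwwwww
204 wwwwwwwwwGGGGGGwwwwwwwwww
205 wwwwwwwwwGGGGGGwwwwwwwwww
206 wwwwwwwwwGGGGGGw.........
207 ........wwGGGGww.........
208 ........wwwGGwww.........
209 .......BBwwwwwwB.........
210 ......BBBBBBBBBBw........
211 .......BBBBBBBBBw........
212 ...wwwwwBBBBBBBBwwwwwwwww
213 wwwwwwwwwwwBBBwwwwwwwwwww
214 wwwwwwwwwwwwwwwwwwwwwwwww
215 wwwwwwwwwwwwwwwwwwwwww...
```

Emit:
move_arm:
  rows: [0.1,0,0.2,0,0.2,0,0.4,0,0.28,0,0.6,0,0.36,0,0.8,0,0.44,0,1.0,0,0.44,0,1.0,0]

```text
clock: 19.58
tcp_pos: [0.5476, 0.1311, 0.0877]
orientation: [3.139, 0.079, -0.004]
contact_force: [-14.7, -3.5, 19.1]
grip_width: 0.0153
gripper_force: 32.3
```

```bash
python3 look.py
```

```text
[0.5476 0.1312 0.0877] [-16.2472  -4.8197  19.1464] [-1.0106  3.249   0.0254]
178 w........................
179 w........................
180 .........................
181 .........................
182 .........................
183 .........................
184 .........................
185 .........................
186 .........................
187 .w.......................
188 .........................
189 .........................
190 .........................
191 .........................
192 .........................
193 .............www.........
194 .............ww..........
195 ............GGG..........
196 ...........GGGGG.........
197 ..........GGGGGG.........
198 ...........GGGGG.........
199 ...........GGGGG.w.......
200 ...........GGGGG.........
201 ..........GGGGG..........
202 ..........GGGGG..........
203 www.......GGGGG....wwwwww
204 wwwwww....GGGGG..wwwwwwww
205 wwwwwwww..GGGGG.wwwwwwwww
206 wwwwwww...GGGG...........
207 ..........GGGG...........
208 ........w.GGGG...........
209 ......wBwGGGGGww.........
210 ......BBwwGGGwwBw........
211 .......BBwwwwwBB.........
212 ...wwwwwwBBwwBBwwwwwwwwww
213 wwwwwwwwwwwwwwwwwwwwwwwww
214 wwwwwwwwwwwwwwwwwwwwwwwww
215 wwwwwwwwwwwwwwwwwwwwww...
```

Emit:
move_arm:
  rows: [0.0,0,0.2,0,0.0,0,0.3,0,0.0,0,0.3,0]

```text
clock: 20.0
tcp_pos: [0.5485, 0.131, 0.0858]
orientation: [3.139, 0.078, -0.0]
contact_force: [-17.2, -5.5, 27.3]
grip_width: 0.0151
gripper_force: 34.1
```

Emit:
move_arm:
  rows: [0,0,0,0,0,0,0,0,0,0,0,0,0,0,0,0,0,0,-2,0,0,0,-5,0,0,0,-10,0,0,0,-10,0]
  fingers: 0.4

```text
clock: 21.0
tcp_pos: [0.5519, 0.1323, 0.1869]
orientation: [-3.139, -0.079, -0.012]
contact_force: [1.2, 0.5, -1.2]
grip_width: 0.0342
gripper_force: 0.0
```

```bash
python3 look.py
```

```text
[0.5504 0.1316 0.1846] [-0.1719  0.6267 -0.7931] [-0.0592  0.0316  0.0318]
178 ............wwwwwwwwww...
179 w..ww.......wwwwwwwwww...
180 wwwww.......wwwwwwwwww...
181 wwwww.......wwwwwwwwww...
182 wwwww......wwwwwwwwwww...
183 wwwww......wwwwwwwwwww...
184 wwwww......wwwwwwwwwww...
185 wwwww......wwwwwwwwwww...
186 wwwwwww....wwwwwwwwwww...
187 wwwwwwwww..wwwwwwwwwwww..
188 wwwwwwwwwwwwwwwwwwwwwwwww
189 wwwwwwwwwwwwwwwwwwwwwwwww
190 wwwwwwwwwwwwwwwwwwwwwwwww
191 wwwwwwwwwwwwwwwwwwwwwwwww
192 wwwwwwwwwwwwwwwwwwwwwwwww
193 wwwwwwwwwwGGG.wwwwwwwwwww
194 wwwwwwwwwGGGGGGwwwwwwwwww
195 wwwwwwwwwGGGGGGwwwwwwwwww
196 ..........GGGG...........
197 ..........GGGG...........
198 ..........GGGG...........
199 ..........GGGG...........
200 ..........GGGG...........
201 ..........GGGG...........
202 ..........GGGG...........
203 wwwwwwwwwGGGGGwwwwwwwwwww
204 wwwwwwwwwGGGGGwwwwwwwwwww
205 wwwwwwwwwGGGGGGwwwwwwwwww
206 wwwwwwww.GGGGG...........
207 .........GGGGG...........
208 .......wwGGGGG...........
209 ......wBwwGGGwww.........
210 ......BBBwwwwwBBw........
211 .......BBBBBBBBBw........
212 ...wwwwwwBBBBBBwwwwwwwwww
213 wwwwwwwwwwwwBBwwwwwwwwwww
214 wwwwwwwwwwwwwwwwwwwwwwwww
215 wwwwwwwwwwwwwwwwwwwwww...
```

```bash
python3 - <<'E'
from h import *
n=np.array([-.469,-.021,.883]);s=np.array([.564,.131,.09])
b=np.array([331.03,210.4])-pj("scene",s);print("bias",b)
x=np.array([.883,.04,.469])
for k,l in((.05,"handle top c"),(.004,"handle bottom c"),(0,"seat")):
    print(l,[ (pj("scene",s+n*(k+d))+b).round(1) for d in(0,.004,.008)])
print("handle top edge far/near",(pj("scene",s+n*.05-.008*x)+b).round(1),(pj("scene",s+n*.05+.008*x)+b).round(1),"handle bottom near",(pj("scene",s+n*.004+.008*x)+b).round(1),"collar near edge bottom",(pj("scene",s+.012*x)+b).round(1))
a=r.grab_frame("scene");f=a.astype(int)
for y in list(range(190,215)):print(y,f[y,327:337,1]-np.maximum(f[y,327:337,0],f[y,327:337,2]),f[y,327:337].min(1))
E
```

```text
bias [0.5508 0.6251]
handle top c [array([332. , 195.5]), array([332.1, 194.2]), array([332.2, 193. ])]
handle bottom c [array([331.1, 209.2]), array([331.2, 208.1]), array([331.3, 206.9])]
seat [array([331. , 210.4]), array([331.1, 209.2]), array([331.2, 208.1])]
handle top edge far/near [331.6 194.1] [332.4 196.8] handle bottom near [331.5 210.7] collar near edge bottom [331.6 212.5]
190 [ 1  0  0 -1 -2 -2 -1  0  0  1] [89 87 87 85 86 88 87 86 88 87]
191 [-1  1  1  1  2  0  0 -1  0  0] [87 87 86 85 87 86 86 86 86 87]
192 [ 0  1  1  1  2  1  0 -1  0  1] [87 88 86 86 83 84 86 85 86 85]
193 [-1  0  2 11 17 12  7  2  0  0] [87 86 83 73 65 69 71 77 85 87]
194 [-1  1 12 29 36 34 30 15  2  0] [86 86 67 41 34 37 43 52 77 86]
195 [-2  0 11 34 42 44 40 19  1 -2] [85 82 58 31 21 25 30 52 76 82]
196 [-19 -17   0  26  37  39  35   6 -16 -23] [54 52 40 26 18 23 26 38 43 48]
197 [-30 -24   1  25  36  38  33   3 -24 -31] [34 32 29 20 22 22 25 26 29 29]
198 [-32 -23   2  27  34  37  34   2 -25 -32] [31 31 25 21 21 22 22 24 31 31]
199 [-32 -22   2  28  34  37  31   1 -25 -32] [29 28 26 22 21 24 22 2
[... 478 characters left out ...]
1  16  32  37  34  23  -4 -15 -17] [74 60 37 24 26 24 28 53 63 65]
207 [-19  -5  17  31  37  35  20 -11 -25 -29] [46 45 33 20 23 25 25 37 38 37]
208 [ -8   3  17  28  34  32  20  -1 -19 -31] [75 74 50 30 27 29 44 67 57 37]
209 [ -6   1   8  18  25  21   8   3  -1 -14] [80 92 85 65 52 62 86 98 85 59]
210 [-18  -9   0   2   4   4   0  -5 -17  -9] [ 59  74  89  94  96  99 101  91  69  74]
211 [-17 -18 -12  -7  -5  -6  -9 -19 -15  -4] [60 56 67 78 85 81 73 65 66 75]
212 [ -2  -3 -10 -13 -11 -11 -14 -13  -5  -3] [88 88 81 81 83 83 81 86 96 96]
213 [ 2  0 -2 -3 -3 -3 -4 -4  0  0] [107 104 104 104 102 103 103 104 106 108]
214 [ 0 -1  0  1  0  1  1  0  0  0] [101 103 102 103 102 103 103 103 102 103]
```

The handle shows about 1 px above its seated place: its lower edge is at row 209.5 instead of 210.7, about 3–4 mm out. I press it home with shut fingers on the handle's top.

Emit:
move_arm:
  rows: [-0.9,0,0,0,-0.9,0,0,0,-0.9,0,0,0,-0.9,0,0,0,-0.9,0,4.0,0,-0.9,0,4.0,0,-0.9,0,4.0,0]
  fingers: 0

```text
clock: 21.98
tcp_pos: [0.5406, 0.131, 0.1437]
orientation: [-3.14, -0.079, -0.001]
contact_force: [-0.2, -0.1, 0.5]
grip_width: 0.0003
gripper_force: 0.0
```

Emit:
move_arm:
  rows: [0.1,0,0.3,0,0.2,0,0.6,0,0.3,0,0.9,0,0.4,0,1.2,0,0.4,0,1.2,0]

```text
clock: 22.6
tcp_pos: [0.544, 0.1308, 0.1306]
orientation: [3.14, 0.079, -0.001]
contact_force: [-0.5, -0.1, -1.2]
grip_width: 0.0004
gripper_force: 0.0
```

Emit:
move_arm:
  rows: [0.1,0,0.2,0,0.2,0,0.4,0,0.3,0,0.6,0,0.3,0,0.6,0]

```text
clock: 23.1
tcp_pos: [0.5471, 0.1311, 0.1247]
orientation: [3.141, 0.079, -0.0]
contact_force: [-0.5, -0.0, 0.5]
grip_width: 0.0001
gripper_force: 0.0
```

Emit:
move_arm:
  rows: [0,0,0.2,0,0,0,0.4,0,0,0,0.5,0,0,0,0.5,0]

```text
clock: 23.6
tcp_pos: [0.547, 0.1311, 0.1198]
orientation: [3.141, 0.079, -0.0]
contact_force: [0.4, -0.3, -0.4]
grip_width: -0.0003
gripper_force: 0.0
```

```bash
python3 look.py | head -36
```

```text
[0.5471 0.1311 0.1199] [-0.3413 -0.502  -0.1698] [ 0.0179  0.0215 -0.0383]
178 .........................
179 .........................
180 .........................
181 .........................
182 .........................
183 .........................
184 .........................
185 .........................
186 .........................
187 .........................
188 .........................
189 .........................
190 ww.......................
191 www..................w...
192 wwwww.ww............wwwww
193 wwwwwwww............wwwww
194 wwwwwwww...........wwwwww
195 wwwwwwww...........wwwwww
196 .........................
197 .........................
198 .........................
199 ..........G..............
200 ..........GGGG...........
201 ..........GGGG...........
202 ..........GGGG...........
203 wwww.wwwwGGGGG.wwwwwwwwww
204 wwwwwwwwwGGGGGwwwwwwwwwww
205 wwwwwwwwwGGGGGwwwwwwwwwww
206 wwwwwwww.GGGGG...........
207 .........GGGGG...........
208 .......wwGGGGG...........
209 ......wwwwGGGwww.........
210 ......BBBwwwwwBBw........
211 .......BBBBBBBBBw........
212 ...wwwwwwBBBBBBwwwwwwwwww
```

The fingertips hide the handle's upper part down to row 199 without contact, so they are on its +x side. I lift, shift 9 mm to −x and press again.

Emit:
move_arm:
  rows: [0,0,-2.5,0,0,0,-2.5,0,-0.9,0,-2.5,0,-0.9,0,-2.5,0,-0.9,0,-1.5,0,-0.9,0,-1.0,0,-0.9,0,-0.7,0,-0.9,0,-0.4,0,-0.9,0,-0.4,0]

```text
clock: 24.78
tcp_pos: [0.538, 0.1306, 0.1237]
orientation: [3.141, 0.079, -0.001]
contact_force: [0.3, -0.3, -0.3]
grip_width: -0.0
gripper_force: 0.0
```

Emit:
move_arm:
  rows: [0,0,0.2,0,0,0,0.4,0,0,0,0.5,0,0,0,0.5,0]

```text
clock: 25.28
tcp_pos: [0.5381, 0.1306, 0.1189]
orientation: [3.141, 0.079, -0.0]
contact_force: [0.3, 0.2, 0.0]
grip_width: 0.0004
gripper_force: 0.0
```

Emit:
move_arm:
  rows: [0,0,0.2,0,0,0,0.4,0,0,0,0.5,0,0,0,0.5,0]

```text
clock: 25.78
tcp_pos: [0.5398, 0.1316, 0.1172]
orientation: [-3.14, -0.079, -0.006]
contact_force: [-5.9, -1.4, 24.1]
grip_width: 0.0001
gripper_force: 11.9
```

```bash
python3 look.py | sed -n '1p;12,36p'
```

```text
[0.5398 0.1316 0.1172] [-5.7808 -1.8767 23.5901] [-0.3104  1.2985 -0.0197]
188 w........................
189 www......................
190 wwww.................wwww
191 wwwwwwww.......w....wwwww
192 wwwwwwww............wwwww
193 wwwwwwww...........wwwwww
194 wwwwwwww...........wwwwww
195 wwwwwwww...........wwwwww
196 .........................
197 .........................
198 ..........GGGG...........
199 ..........GGGGG..........
200 ..........GGGG...........
201 ..........GGGG...........
202 ..........GGGG...........
203 www.wwwww.GGGG.wwwwwwwwww
204 wwwwwwwwwGGGGGwwwwwwwwwww
205 wwwwwwwwwGGGGGwwwwwwwwwww
206 wwwwwwww.GGGGG...........
207 .........GGGGG...........
208 .......wwGGGGG...........
209 ......wwwGGGGGww.........
210 ......BBBwwwwwwBw........
211 .......BBBwwwBBBw........
212 ...wwwwwwBBBBBBwwwwwwwwww
```

Contact with 24 N. The handle's foot moved a little, and I push on along the axis.

Emit:
move_arm:
  rows: [0.1,0,0,0,0.2,0,0.1,0,0.3,0,0.1,0,0.3,0,0.1,0]

```text
clock: 26.32
tcp_pos: [0.5417, 0.1314, 0.1173]
orientation: [3.14, 0.079, 0.004]
contact_force: [-13.6, -3.6, 36.5]
grip_width: -0.0002
gripper_force: 18.5
```

```bash
python3 look.py | sed -n '1p;18,38p'
```

```text
[0.5418 0.1314 0.1173] [-13.624   -4.7617  37.2724] [-0.8928  2.8761 -0.0027]
194 wwwwwwww...........wwwwww
195 wwwwwwww...........wwwwww
196 .........................
197 .........................
198 ..........GG.............
199 ..........GGGG...........
200 ..........GGGG...........
201 ..........GGGG...........
202 ..........GGGG...........
203 wwwwwwwww.GGGG.wwwwwwwwww
204 wwwwwwwwwGGGGGGwwwwwwwwww
205 wwwwwwwwwGGGGGwwwwwwwwwww
206 wwwwwwww.GGGGG...........
207 .........GGGGG...........
208 .......wwGGGGG...........
209 ......wwwGGGGGww.........
210 ......BBwwwGwwwBw........
211 .......BBBwwwBBBw........
212 ...wwwwwwBBBBBBwwwwwwwwww
213 wwwwwwwwwwwBwwwwwwwwwwwww
214 wwwwwwwwwwwwwwwwwwwwwwwww
```

Emit:
move_arm:
  rows: [0,0,-1,0,0,0,-4,0,0,0,-8,0,0,0,-8,0]

```text
clock: 26.88
tcp_pos: [0.5432, 0.1316, 0.196]
orientation: [-3.139, -0.079, -0.009]
contact_force: [0.0, 0.8, 0.1]
grip_width: 0.0003
gripper_force: 0.0
```

```bash
python3 - <<'E'
from h import *
b=cv2.imread("pics/s5.png").astype(int)
a=r.grab_frame("scene");cv2.imwrite("pics/s9.png",a);f=a.astype(int)
for y in list(range(191,199))+list(range(205,215)):print(y,f[y,327:337,1]-np.maximum(f[y,327:337,0],f[y,327:337,2]),f[y,325:339].min(1))
E
```

```text
191 [ 0  0  0 -1 -1  0 -2  0 -1 -1] [86 87 89 87 86 87 87 87 86 87 86 86 86 89]
192 [-1  0  0  1 -1 -1 -1 -1 -2  0] [86 87 86 86 89 87 87 87 87 87 87 86 86 87]
193 [ 1  1  1  1  3  3  2  0 -1 -1] [87 86 85 86 85 86 84 83 83 84 85 87 85 87]
194 [ 0  1  8 20 27 32 27  9  1  0] [87 87 87 85 74 58 50 48 53 73 83 87 86 87]
195 [-2  0 12 32 41 44 40 22  3 -1] [84 83 82 82 64 38 29 26 28 53 75 83 83 83]
196 [-19 -16  -1  26  39  44  41  17 -12 -22] [54 55 53 55 40 28 25 24 26 33 44 49 49 50]
197 [-31 -28  -9  23  34  38  35  11 -20 -31] [35 37 33 32 23 25 23 24 25 26 30 32 32 31]
198 [-32 -30  -8  21  31  35  32   1 -24 -32] [32 30 33 29 28 22 22 24 24 26 29 27 30 28]
205 [ 1  7 16 27 33 34 26  9 -1  1] [101 103 101  84  50  27  24  23  37  82 101 103 103 101]
206 [-11  -2  15  30  35  34  20  -8 -16 -16] [74 76 73 58 39 21 20 21 28 51 64 64 66 65]
207 [-22  -7  14  30  34  33  18 -14 -28 -28] [40 42 47 44 36 23 21 23 29 35 36 37 35 37]
208 [-10   3  16  29  34  33  19  -7 -22 -29] [30 44 74 71 45 27 24 23 36 54 50 34 26 32]
209 [ -5   3  13  25  30  30  15   4   0 -16] [40 75 85 87 66 47 35 38 58 83 85 57 33 27]
210 [-16  -6   1   2   8   6   2  -4 -15  -8] [44 68 64 79 94 95 87 89 97 93 72 74 39 29]
211 [-16 -17 -10  -4  -2  -2  -7 -17 -14  -4] [42 67 62 62 77 86 89 90 81 70 67 73 45 40]
212 [ -4  -3 -10 -11 -10 -13 -11 -12  -4  -3] [73 75 88 88 83 84 87 85 84 86 96 96 91 91]
213 [ 1  0 -2 -3 -3 -3 -3 -5 -2  0] [108 107 106 106 104 103 103 104 104 103 107 108 109 106]
214 [0 0 0 1 2 0 1 0 0 0] [105 105 103 102 102 103 103 101 103 103 103 104 104 103]
```

The press moved the handle's top edge from row 193.3 to 194.0, against 194.1 predicted for seated. I press once more with a little sideways working to be sure.

Emit:
move_arm:
  rows: [-0.3,0,4,0,-0.3,0,7,0,-0.3,0,7.8,0,-0.2,0,7.9,0,-0.1,0,7.95,0,-0.1,0.2,7.95,0,-0.1,-0.2,7.95,0,0.1,0,7.95,0,-0.2,0,7.95,0,0,0,8.0,0]

```text
clock: 28.18
tcp_pos: [0.5381, 0.1308, 0.1171]
orientation: [3.138, 0.079, -0.007]
contact_force: [-29.0, -6.4, 60.7]
grip_width: -0.0001
gripper_force: 30.4
```

Emit:
move_arm:
  rows: [-0.3,0,-1,0,-0.3,0,-4,0,-0.3,0,-8,0,-0.3,0,-8,0]

```text
clock: 28.68
tcp_pos: [0.5396, 0.1312, 0.1949]
orientation: [-3.14, -0.079, -0.006]
contact_force: [0.0, 0.0, -0.3]
grip_width: -0.0002
gripper_force: 0.0
```

```bash
python3 - <<'E'
from h import *
a=r.grab_frame("scene");cv2.imwrite("pics/s10.png",a);f=a.astype(int);print(r.get_obs()["tcp_pos"])
for y in list(range(192,198))+list(range(205,215)):print(y,f[y,327:337,1]-np.maximum(f[y,327:337,0],f[y,327:337,2]),f[y,325:339].min(1))
E
```

```text
[0.5384 0.1306 0.1931]
192 [-2  1  1  0 -1  0 -1 -1  0 -2] [87 89 88 88 89 86 87 86 86 85 87 88 87 85]
193 [ 1  1  1  1  3  4  2  1 -1  0] [86 86 87 85 84 83 83 83 84 85 87 86 86 85]
194 [ 0  1  8 21 31 29 22  8  0  0] [86 84 86 86 73 57 51 51 56 72 84 86 86 86]
195 [-1  0 11 32 41 42 39 24  4 -3] [82 85 82 82 66 40 28 30 31 53 74 83 82 83]
196 [-20 -19  -1  28  40  45  41  17 -11 -23] [56 56 56 55 41 26 26 24 24 31 44 49 47 49]
197 [-30 -28  -8  23  33  38  33  11 -18 -30] [34 33 35 35 29 21 24 21 24 30 29 30 29 32]
205 [ 3  6 15 29 34 34 27  9  1  0] [103 102  99  84  49  25  23  23  36  80  99 103 102 103]
206 [ -9  -3  13  30  34  34  25  -3 -15 -17] [74 74 73 59 35 27 21 24 29 51 64 63 63 65]
207 [-22  -9  13  30  33  32  18 -12 -26 -30] [43 43 46 45 33 24 23 23 27 36 39 35 36 34]
208 [-11   2  16  30  33  34  22  -4 -23 -31] [32 45 73 71 45 27 24 25 37 58 50 35 30 28]
209 [ -6   3  12  25  29  28  17   5   1 -14] [38 74 87 88 67 43 34 39 62 86 83 57 32 29]
210 [-17  -4   2   7   8   6   2  -2 -16  -8] [45 67 62 84 97 88 79 89 96 93 75 74 39 31]
211 [-16 -18  -9  -4   0  -1  -8 -13 -12  -5] [40 68 63 64 76 85 90 92 83 70 68 74 45 43]
212 [ -4  -3  -9 -11 -11 -11 -12 -11  -3  -4] [74 75 86 90 84 84 86 87 85 86 96 95 91 91]
213 [ 1  1 -2 -5 -4 -2 -4 -3 -1  0] [108 106 106 105 104 105 104 101 101 104 107 107 108 106]
214 [0 1 1 0 0 1 0 1 0 0] [102 104 104 103 103 103 103 103 103 102 102 102 102 103]
```

Unchanged after 67 N along the axis, so it sits against its stop. I retreat and check with both cameras.

Emit:
move_arm:
  rows: [0,0,-3,0,0,5,-4,0,0,10,-4,0,0,15,-4,0,0,20,-4,0,0,25,-4,0,0,25,-4,0,0,25,-4,0]

```text
clock: 29.72
tcp_pos: [0.5498, -0.1185, 0.2312]
orientation: [-3.14, -0.079, 0.004]
contact_force: [-0.2, 1.3, -0.3]
grip_width: -0.0001
gripper_force: 0.0
```

```bash
python3 - <<'E'
from h import *
a=r.grab_frame("scene");b=r.grab_frame("top");f=b.astype(int)
n=np.array([-.469,-.021,.883]);s=np.array([.564,.131,.09]);bs=np.array([236.58,210.5])-pj("top",s)
print("top pred handle top c, home & +4mm",[pj("top",s+n*k)+bs for k in(.05,.054)],"collar top",pj("top",s+n*.004)+bs)
g=(f[...,1]-np.maximum(f[...,0],f[...,2]));m=np.zeros(g.shape,bool);m[200:230,225:250]=g[200:230,225:250]>10
q=np.argwhere(m);print("green px rows/cols",q.min(0),q.max(0))
for y in range(204,226):print(y,g[y,228:246])
for nm,im,old in(("top",b,"t5"),("scene",a,"s5")):
    o=cv2.imread(f"pics/{old}.png")
    for t,i in(("then",o),("now",im)):
        x0,y0,x1,y1=(200,198,230,226) if nm=="top" else (340,194,370,216)
        mm=np.zeros(i.shape[:2],bool);mm[y0:y1,x0:x1]=(sat(i,2)>45)[y0:y1,x0:x1];print(nm,t,"red",np.argwhere(mm).mean(0)[::-1] if mm.any() else None,mm.sum())
d=np.abs(b.astype(int)-cv2.imread("pics/top0.png")).max(2)[180:230,328:394];print("stand diff px",np.argwhere(d>40).mean(0)+[180,328],(d>40).sum())
print(r.get_obs()["clock"],r.get_obs()["tcp_pos"],r.get_obs()["contact_force"])
E
```

```text
top pred handle top c, home & +4mm [array([235.4975, 218.044 ]), array([235.4079, 218.6693])] collar top [236.4959 211.0856]
green px rows/cols [211 233] [220 238]
204 [-2 -2 -1 -2 -3 -4 -3 -3 -3 -4 -2 -3 -3 -3 -3 -5 -3 -3]
205 [-14 -13 -14 -15 -15 -15 -14 -16 -17 -17 -15 -17 -16 -18 -19 -20 -20 -19]
206 [-29 -28 -29 -29 -28 -23 -17 -12  -9  -5  -7 -16 -27 -29 -31 -31 -30 -31]
207 [-33 -33 -33 -32 -28 -14  -4  -9 -12 -12 -10  -1 -14 -27 -32 -32 -32 -31]
208 [-33 -33 -32 -30 -17  -5 -11  -7  -4  -4  -7  -6  -6 -16 -29 -31 -33 -29]
209 [-32 -34 -32 -27  -5  -9  -3   3   2   3   3  -1  -7  -5 -21 -31 -31 -32]
210 [-34 -34 -33 -24  -2  -3   4   7  10   9   6   4  -6 -11 -15 -31 -32 -31]
211 [-34 -35 -32 -24  -3   2   7  14  18  17  11   5  -1  -9 -16 -31 -30 -31]
212 [-33 -33 -33 -27  -8   4  10  17  20  18  13   7   1  -3 -20 -32 -30 -31]
213 [-33 -34 -34 -31 -19  -1  12  19  19  17  14   9   3 -11 -26 -31 -31 -31]
214 [-33 -35 -35 -32 -30 -16   7  20  20  17  11   4  -7 -23 -31 -32 -31 -29]
215 [-34 -34 -33 -33 -31 -20   8  21  21  17   4 -12 -24 -29 -31 -32 -31 -32]
216 [-33 -31 -32 -
[... 290 characters left out ...]
-3  -2  -3   1  12  20  21  14   4  -5  -8 -10  -9 -10  -9 -11]
221 [-18 -19 -20 -20 -20 -20 -18 -12 -13 -17 -19 -22 -23 -23 -23 -22 -24 -23]
222 [-32 -32 -32 -31 -31 -32 -32 -30 -30 -30 -31 -32 -30 -31 -32 -30 -31 -31]
223 [-34 -35 -34 -33 -33 -34 -32 -32 -33 -32 -32 -33 -30 -32 -31 -31 -31 -30]
224 [-34 -33 -34 -35 -34 -33 -34 -32 -33 -33 -32 -33 -32 -31 -33 -32 -31 -31]
225 [-35 -34 -33 -34 -33 -33 -33 -33 -33 -33 -34 -34 -33 -32 -33 -30 -33 -33]
top then red [213.1682 212.0794] 214
top now red [213.1682 212.0794] 214
scene then red [355.2206 206.9779] 136
scene now red [355.2206 206.9779] 136
stand diff px [203.2958 356.7285] 453
29.825 [ 0.5503 -0.1174  0.232 ] [ 0.3509  0.0452 -0.8693]
```

The top view has the handle top at (235.5,218.2), against (235.5,218.0) predicted for home. The shutter hasn't moved since I opened it, and the arm is clear of everything.

```bash
python3 -c "
from bench import r
print(r.hand_in())"
```

```text
the job is handed in; nothing more can be done
None
```

I opened the shutter fully, pushed the green plug home in the socket and let go of it, then handed the job in at about 30 s; no verdict came back, and although both cameras put the plug about home, I could not check the black plug in the last picture because the arm was in the way.

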